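# Set the spring load of a slip clutch with its set collar

### The job

The slip clutch on the little display drive has gone slack: its set collar has crept back along the shaft and the spring carries no load. Undo the collar's red wing screw before you move the collar, slide the collar up against the spring until it pushes with about 10 N (never more than 20 N, that would crush the spring), and do the wing screw up tight again so that the collar stays there. Let go, and leave the other things on the table where they are.

Things in the scene. Friction and masses are not known exactly. Their poses are not given: they have to be found in the camera images.
- drive: the display drive, fixed: grey base plate 100 x 310 mm, green pillow block at one end, aluminium gear motor at the other, between them a level steel shaft, 16 mm thick, its axis 66 mm above the table. Origin on the table under the shaft; y axis along the shaft from pillow block (y = -112 mm) to motor (y = +112 mm). All of it but the wing screw lies lower than 101 mm.
- wing_grip (a point): centre of the red plastic wing of the screw that clamps the set collar, 121 mm above the table, upright on the collar and moving with it. The wing is a flat upright plate, 38 mm long (point's x axis), 9 mm thick (y axis) with round ends, and 26 mm high; 16 mm of stem lie below it. The screw's vertical axis passes through this point. The collar may be pushed by it.
- wing_screw (a joint): turn of the wing screw, rad: 0 = screwed right in (hard stop), growing counter-clockwise seen from above as it is undone, 2.0 = its other stop. Its point leaves the shaft at about 0.9; beyond 1.1 the collar is quite free; the nearer to 0, the firmer it holds (some 20 N at 0). Starts tight, at 0 to 0.2. Turning it takes about 0.2 N m.
- collar_front (a point): centre of the set collar's front face, towards the spring, on the shaft axis. The collar is a dark steel ring, 38 mm across and 20 mm wide, keyed to the shaft: it cannot turn, and when its screw is undone it slides along the drive's y axis with about 1 N of drag. Clamped and let go it gives back about 1 N. Towards +y it meets the thrust washer, 7 to 38 mm away at the start.
- washer_face (a point): centre of the face (33 mm across) of the brass thrust washer, which the collar pushes on. Behind it towards +y: coil spring, belt pulley, friction disc. Pushed towards +y, the stack first slides 1 to 12 mm (how far is not known, 1 N drag) till the pulley is home on the disc; then the spring yields, about 3 mm for 10 N, and pushes back towards -y. It is coil-bound after some 8 mm.
- paint_pot1: bystander: brown-lidded paint pot, 55 mm high. Origin at the centre of its underside.
- paint_pot3: bystander: green-lidded paint pot, 61 mm high. Origin at the centre of its underside.
- tape_measure: bystander: orange tape measure, 66 x 78 x 38 mm, lying flat. Origin at the centre of its underside.
- sanding_block: bystander: brown sanding block, 56 x 101 x 26 mm. Origin at the centre of its underside.
- set_collar: the set collar itself (see collar_front); origin at its centre on the shaft axis, 10 mm behind its front face
- thrust_washer: the brass thrust washer itself (see washer_face); origin on the shaft axis on its far side, 3 mm ahead of the face
- rock_cast1: bystander: speckled plaster rock, 54 x 80 x 36 mm. Origin at the centre of its underside.

How it is judged:
By the outcome, as a careful person would: the job done as asked, in the order asked, and still so for the second after the job is handed in, with the robot touching nothing.
It also fails if it takes over 59 s, if anything falls off the work surface, if the arm or the gripper's body presses on something with over 40 N, if the wrist force passes 120 N, or if a joint passes its speed limit or range.

### The arm

A 6-joint arm with a two-finger parallel gripper is mounted at the origin on a cart in front of the work surface, level with it; the furniture and walls round the work are solid. World frame = base frame: x ahead of the robot, y to its left, z up, the work surface at z = 0. Lengths are in m, angles in rad, forces in N, time in s.
With the tool pointing down it reaches from about 0.35 to 0.975 m from the base axis. Payload 17.4 kg.
Tool frame: the origin (TCP) lies at the centre of the arm's flange, where the gripper is bolted on; the fingertips stand 173 mm ahead of it and the grasp point (between the pads) lies 155 mm ahead of it; z points along the fingers, y is the direction in which the jaws open and shut (so a half turn about z gives the same grasp; the last joint's range is limited). The gripper opens to 85 mm and grips with 20 to 120 N. Pads are 22 mm wide; open, the fingers measure 114 mm over their backs; the gripper's body (76 mm by 85 mm) begins 54 mm behind the grasp point. The pads swing forward as they close: fully open they stand 13 mm farther back than shut.
Start: joints at [-1.342, 0.116, 1.442, -0, 1.584, -0.038], TCP at [0.178, -0.651, 0.405] pointing down, gripper open.
Joint ranges: [-2.83, 2.83], [-0.83, 2.19], [0.07, 2.5], [-1.14, 4.28], [0.01, 3], [-2.97, 2.97]. Speed limits (rad/s): [1.89, 1.89, 2.22, 3.14, 3.14, 3.14].

### API

Orientations are given as a rotation vector (axis times angle).
In Python, from rig import arm gives the robot as it stands. The module is installed in compiled form; this text tells all that it offers. Calls block until the motion is done:
- arm.move_to(position, orientation): joint-space move of the TCP to a pose.
- arm.movel(position, rotation=None, feed=0.15): straight line of the TCP; rotation=None keeps the orientation; feed is the mean speed in m/s.
- arm.goto_joints(angles): joint-space move.
- arm.command_gripper(opening, squeeze=None): finger opening in m; squeeze is the grip in N (None keeps the last); returns when the fingers have stopped.
- arm.wait(seconds).
- arm.solve_ik(position, orientation): joint angles nearest the present ones, or None.
- arm.read_state(): the state.
- arm.grab_frame(name): name is "scene" or "top" or "wrist"; returns the picture (400x640x3 uint8, red, green, blue); there is no depth.
- arm.camera_info(name): a dict with "fx", "fy", "cx", "cy" (pixels), "position" and "orientation" of the camera in the world. Camera axes: x right, y down, z forward; pixel columns grow to the right and rows downward; lengths in m; the calibration is good to about 2 mm. The wrist camera is an equidistant fisheye: a pixel r from the principal point sees the ray r / f radians off the axis. A picture is of the moment at which its call begins: read the wrist's pose just before it. camera_info takes no time and is no camera call; for the wrist camera it gives the pose at the moment of the call.
A pose or a line that the arm cannot do raises arm.MotionError and nothing moves.
- arm.finish_job(): hands the job in, once; it reports no verdict.
The state is a dict: "clock": time; "qpos": joint angles; "dq": joint speeds; "joint_torque": joint torques, N m; "position": TCP position; "tcp_rot": TCP orientation; "force": force on the tool from outside, world axes, zero at the start; "ft_torque": the same for the moment, N m; "finger_gap": finger opening in m.
Only numpy, scipy, OpenCV 4.12 (cv2) and the standard library are available. Lean on these libraries where they do the work, as an engineer would, in place of code of your own. Each camera call takes 0.05 s, during which the arm holds its last target. There are 200 camera calls.

## Working session

There is one attempt and no reset: what is moved stays moved. The work goes in short steps, each a Python script; the robot and the scene stay as the last script left them, time stands still between calls to the robot, and variables do not carry over. Pictures are saved under pics/ and viewed, about 8 in all and at most 12, crops included, and the job is handed in when it is done.

```bash
mkdir -p pics; python3 - <<'E'
from rig import arm
import cv2,numpy as np
for n in("scene","top"):
    f=arm.grab_frame(n); cv2.imwrite(f"pics/{n}0.png",f[:,:,::-1]); print(n,arm.camera_info(n))
print(arm.camera_info("wrist")); print(arm.read_state())
E
```

```text
scene {'fx': 392.54566673063914, 'fy': 392.54566673063914, 'cx': 318.55643058038976, 'cy': 200.98115529255767, 'position': array([0.25607719, 0.54919667, 0.75496222]), 'orientation': array([-0.82953796,  2.59384932, -1.06330399])}
top {'fx': 421.2611748276595, 'fy': 421.2611748276595, 'cx': 306.665279662406, 'cy': 194.58008644766954, 'position': array([0.46506072, 0.0307329 , 1.12943424]), 'orientation': array([-2.19681963,  2.13344321, -0.16980736])}
{'fx': 309.70691628693146, 'fy': 309.70691628693146, 'cx': 318.8424198994704, 'cy': 205.68706743737246, 'position': array([ 0.24868305, -0.63296525,  0.37348265]), 'orientation': array([ 2.30902678, -1.76248428, -0.25436159])}
{'clock': 0.1, 'qpos': array([-1.34180525e+00,  1.16454403e-01,  1.44217970e+00, -1.20938022e-05,
        1.58404741e+00, -3.78097199e-02]), 'dq': array([ 0.00018605, -0.00213995, -0.00310972, -0.00016265,  0.00044333,
       -0.00091537]), 'joint_torque': array([ 3.72832685e-03, -7.33662629e+01, -6.33787966e+01,  1.12027560e-04,
        5.19873312e-03,  3.68744770e-05]), 'position': array([ 0.1779481 , -0.65113458,  0.40403651]), 'tcp_rot': array([-3.11260762e+00, -4.17703575e-01,  1.82094141e-04]), 'force': array([ 0.32968164, -0.08192464,  0.10137724]), 'ft_torque': array([-0.01740913,  0.00063702,  0.04311446]), 'finger_gap': 0.08521768721268605}
```

View pics/top0.png

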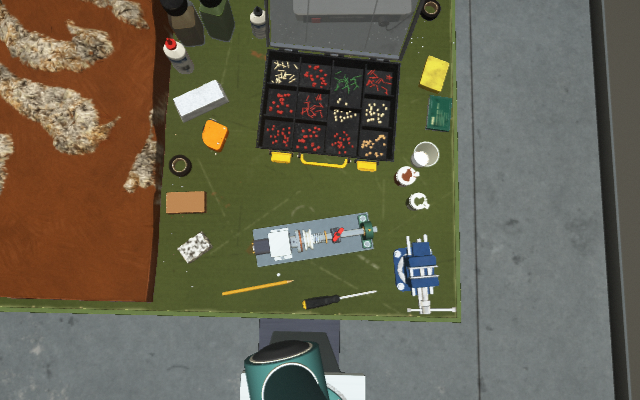

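View pics/scene0.png

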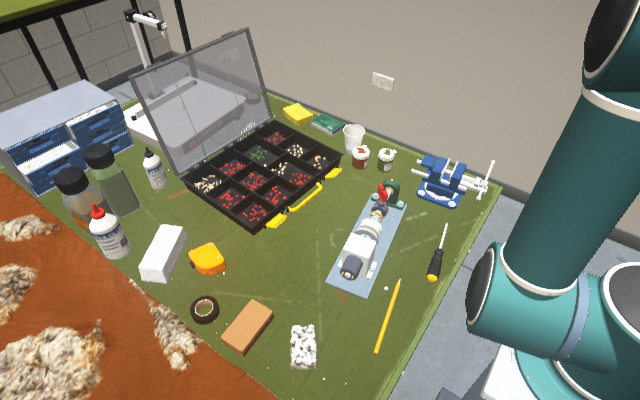

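Top view: drive at about (313,238), red wing at (338,235), motor at the left (+y) and pillow block at the right. I'll zoom in and compute positions.

```bash
cat > h.py <<'E'
from rig import arm
import numpy as np, cv2
from scipy.spatial.transform import Rotation as R
def ray(ci,u,v,fish=False):
    x=(u-ci['cx'])/ci['fx'];y=(v-ci['cy'])/ci['fy']
    if fish:
        r=np.hypot(x,y);d=np.array([x/r*np.sin(r),y/r*np.sin(r),np.cos(r)]) if r>1e-9 else np.array([0,0,1.])
    else: d=np.array([x,y,1.])
    return R.from_rotvec(ci['orientation']).apply(d)
def onz(ci,u,v,z,fish=False):
    d=ray(ci,u,v,fish);p=np.array(ci['position']);return p+d*(z-p[2])/d[2]
def proj(ci,P,fish=False):
    c=R.from_rotvec(ci['orientation']).inv().apply(np.array(P)-ci['position'])
    if fish:
        r=np.hypot(c[0],c[1]);t=np.arctan2(r,c[2]);return ci['cx']+ci['fx']*t*c[0]/r,ci['cy']+ci['fy']*t*c[1]/r
    return ci['cx']+ci['fx']*c[0]/c[2],ci['cy']+ci['fy']*c[1]/c[2]
def redmask(f):
    f=f.astype(int);return ((f[:,:,0]>110)&(f[:,:,1]<0.45*f[:,:,0])&(f[:,:,2]<0.45*f[:,:,0])).astype(np.uint8)
E
python3 - <<'E'
from h import *
f=cv2.imread("pics/top0.png")
cv2.imwrite("pics/topcrop.png",cv2.resize(f[200:280,240:390],None,fx=5,fy=5,interpolation=cv2.INTER_CUBIC))
ci=arm.camera_info("top")
m=redmask(f[:,:,::-1]);m[:200]=0;m[280:]=0;m[:,:240]=0;m[:,390:]=0
n,l,s,c=cv2.connectedComponentsWithStats(m)
for i in range(1,n):
    if s[i,4]>5:
        ys,xs=np.where(l==i);P=np.array([onz(ci,x,y,.128)[:2] for x,y in zip(xs,ys)])
        w,V=np.linalg.eigh(np.cov(P.T));print(s[i],c[i],P.mean(0),np.sqrt(w),V[:,1])
a=np.zeros_like(m);g=f.astype(int)
print("corners",[onz(ci,u,v,.006)[:2].round(4) for u,v in((252,229),(257,267),(374,250),(367,212))])
E
```

```text
[333 228  11  14  60] [337.16666667 234.13333333] [ 0.50506844 -0.06805892] [0.003531   0.01071402] [-0.82825163  0.56035634]
corners [array([0.517 , 0.1465]), array([0.418 , 0.1291]), array([ 0.4707, -0.1789]), array([ 0.5715, -0.1593])]
```

View pics/topcrop.png

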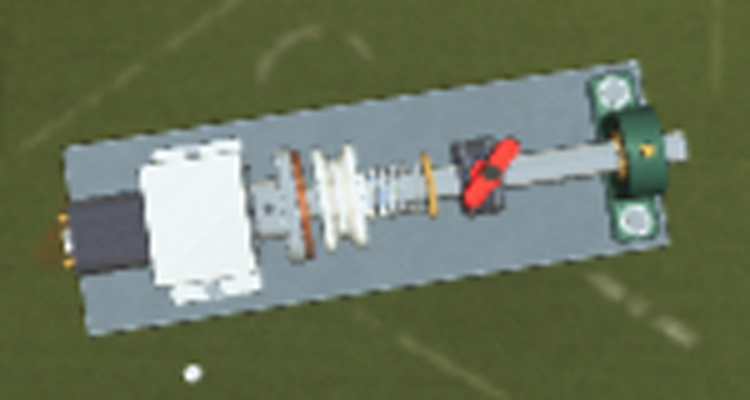

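Zoomed top view: the wing at full-frame pixel (337,234) is tilted about 44° to the drive's x axis. The washer is at about (325,237). The plate corners measure 100 x 311 mm, which agrees with the description. Next, a look from above with the wrist camera.

```bash
cat >> h.py <<'E'
def rotdown(a):  # tool z down, tool y at world angle a
    y=np.array([np.cos(a),np.sin(a),0]);z=np.array([0,0,-1.]);x=np.cross(y,z)
    return R.from_matrix(np.c_[x,y,z]).as_rotvec()
E
python3 - <<'E'
from h import *
a=np.radians(-124.1)
arm.move_to([.505,-.068,.40],rotdown(a))
s=arm.read_state();ci=arm.camera_info("wrist");f=arm.grab_frame("wrist")
np.save("w1.npy",ci,allow_pickle=True)
print(s['clock'],s['qpos'],s['position'],ci,s['force'])
cv2.imwrite("pics/w1.png",f[:,:,::-1])
print(proj(ci,[.505,-.068,.121],True))
m=redmask(f);n,l,st,c=cv2.connectedComponentsWithStats(m)
for i in range(1,n):
    if st[i,4]>100:
        ys,xs=np.where(l==i);P=np.array([onz(ci,x,y,.127,True)[:2] for x,y in zip(xs,ys)])
        w,V=np.linalg.eigh(np.cov(P.T));print(st[i],c[i],P.mean(0),np.sqrt(w),V[:,1])
E
```

```text
2.475 [-1.84737518e-01 -2.48349001e-01  1.79580193e+00 -7.02494144e-05
  1.59417786e+00  1.98156184e+00] [ 0.50505162 -0.06844498  0.39999698] {'fx': 309.70691628693146, 'fy': 309.70691628693146, 'cx': 318.8424198994704, 'cy': 205.68706743737246, 'position': array([ 0.56602156, -0.10915933,  0.36944234]), 'orientation': array([ 1.39799464, -2.63644614, -0.37802549])} [-0.35638565 -0.10426081  0.53613432]
(np.float64(318.90661654423553), np.float64(206.60626955314066))
[205   1  19  14 135] [213.65185185   7.44444444] [ 0.693663   -0.09275249] [0.00280247 0.00394469] [-0.83553747 -0.54943347]
[313 181  17  26 275] [320.50545455 195.00363636] [ 0.51382162 -0.07553484] [0.00327742 0.00496455] [-0.85268215  0.52243005]
[315 211  12  19 180] [320.56666667 220.21111111] [ 0.49595936 -0.06352952] [0.00255906 0.0043128 ] [-0.83321698  0.55294617]
```

View pics/w1.png

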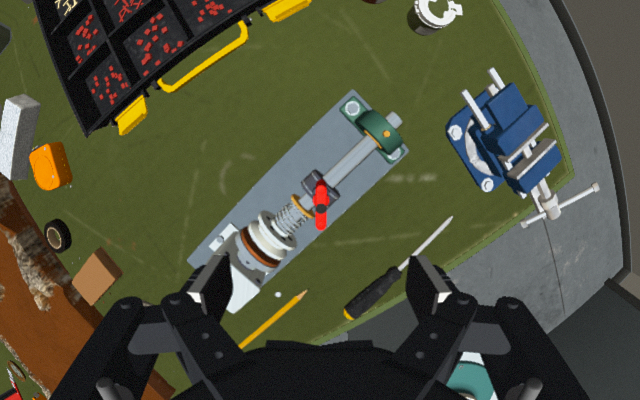

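The wing shows at (320,207), with the hub's dark dot at about (320,209). It sits midway between the finger pads at columns 228 and 412. I'll refine the axis from the hub, then descend open and compare.

```bash
python3 - <<'E'
from h import *
ci=np.load("w1.npy",allow_pickle=True).item()
f=cv2.imread("pics/w1.png")
g=f[180:232,305:337].max(axis=2)
print("hub",onz(ci,320.5,209,.134,True))
a=np.radians(-124)
ex=np.array([np.cos(a+np.pi/2),np.sin(a+np.pi/2)]) # along wing
c=np.array([.5045,-.0693])
arm.movel([*c,.281],rotdown(a),feed=.15)
s=arm.read_state();ci=arm.camera_info("wrist");f=arm.grab_frame("wrist")
np.save("w2.npy",ci,allow_pickle=True)
print(s['clock'],s['position'],s['force'])
cv2.imwrite("pics/w2full.png",f[:,:,::-1])
cv2.imwrite("pics/w2.png",cv2.resize(f[140:400,160:480,::-1],None,fx=2.3,fy=2.3,interpolation=cv2.INTER_CUBIC))
print(proj(ci,[*c,.134],True),proj(ci,[*c,.108],True))
E
```

```text
hub [ 0.50583998 -0.07008884  0.134     ]
3.4667 [ 0.50474026 -0.06936263  0.28197575] [ 0.13778098  1.34062316 -0.4043683 ]
(np.float64(320.23589318891544), np.float64(291.0202387647561)) (np.float64(320.03962676767037), np.float64(264.4869752160461))
```

View pics/w2.png

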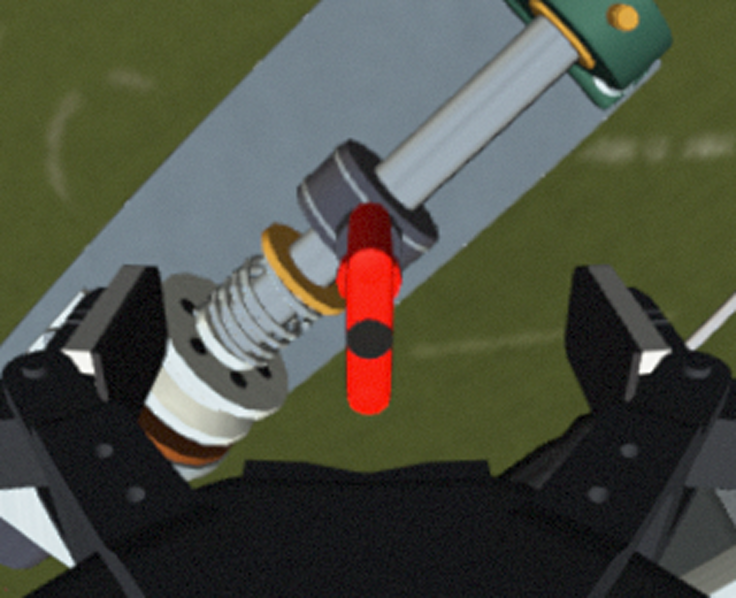

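The hub is at full-frame (320.9,287.8), against (320.2,291) predicted for the TCP axis. I'll shift about 2 mm along the wing and 0.5 mm sideways, then grip gently and check the force.

```bash
python3 - <<'E'
from h import *
a=np.radians(-124)
c=np.array([.5059,-.0706])
arm.movel([*c,.279],rotdown(a),feed=.03)
arm.wait(.2)
s=arm.read_state();print(s['clock'],s['position'],s['force'],s['ft_torque'])
arm.command_gripper(.02,20)
s=arm.read_state();print(s['clock'],s['finger_gap'],s['force'],s['ft_torque'])
arm.command_gripper(.0,20);arm.wait(.2)
s=arm.read_state();print(s['clock'],s['finger_gap'],s['position'],s['force'],s['ft_torque'],s['qpos'])
E
```

```text
3.9667 [ 0.50589914 -0.07058871  0.27910501] [ 0.31072316 -0.29706611 -1.02979172] [0.00781132 0.05629213 0.06614782]
4.6 0.019757563686743782 [-0.33276706  0.01053073 -0.27886115] [-0.01338321 -0.04395766 -0.01340119]
5.0417 0.008832870580555298 [ 0.50587575 -0.07063774  0.27904042] [-3.2031797 -1.8960661  1.4934114] [-0.22814061  0.24873107 -0.09300589] [-1.88649765e-01 -1.85059538e-01  1.94085132e+00 -1.41917947e-04
  1.38587223e+00  1.97566248e+00]
```

```bash
cat >> h.py <<'E'
yd=np.array([-.172,.985,0])
def show(t=""):
    s=arm.read_state();F=s['force'];print(t,round(s['clock'],2),"q6 %.3f gap %.4f"%(s['qpos'][5],s['finger_gap']),s['position'].round(4),"Fy %.2f"%(F@yd),F.round(2),s['ft_torque'].round(3));return s
E
python3 - <<'E'
from h import *
arm.command_gripper(0,60); s=show("grip")
q=s['qpos'].copy()
for d in(.15,.5,1.0,1.45):
    p=q.copy();p[5]-=d;arm.goto_joints(p);show(d)
arm.wait(.2);show()
f=arm.grab_frame("wrist");cv2.imwrite("pics/w3.png",cv2.resize(f[140:400,160:480,::-1],None,fx=2.3,fy=2.3,interpolation=cv2.INTER_CUBIC))
E
```

```text
grip 5.26 q6 1.976 gap 0.0078 [ 0.5059 -0.0706  0.2791] Fy -1.51 [-2.17 -1.91  3.72] [-0.27   0.441 -0.11 ]
0.15 5.53 q6 1.829 gap 0.0080 [ 0.5059 -0.0706  0.2791] Fy 0.15 [-1.1  -0.04  0.84] [0.099 0.142 0.203]
0.5 5.95 q6 1.482 gap 0.0078 [ 0.506  -0.0704  0.279 ] Fy 4.74 [ 1.32  5.04 -1.46] [ 0.893 -0.245  0.155]
1.0 6.5 q6 0.982 gap 0.0079 [ 0.506  -0.0706  0.279 ] Fy 0.53 [ 3.3   1.11 -3.7 ] [ 0.261 -0.794  0.123]
1.45 7.01 q6 0.532 gap 0.0083 [ 0.5059 -0.0706  0.279 ] Fy 0.65 [ 1.23  0.88 -3.19] [ 0.261 -0.435  0.148]
 7.21 q6 0.528 gap 0.0077 [ 0.5059 -0.0707  0.279 ] Fy 0.27 [ 2.08  0.63 -3.89] [ 0.171 -0.429  0.001]
```

View pics/w3.png

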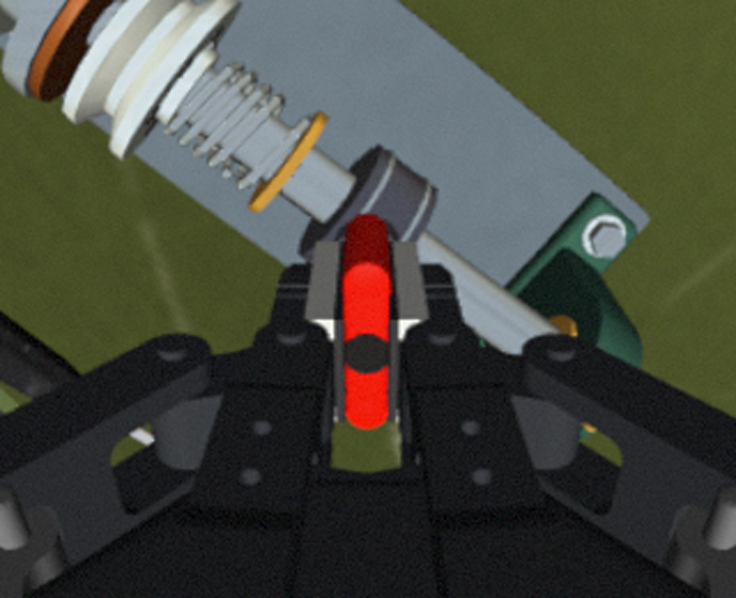

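The wing turned with the jaws (hub at full-frame (319,293)) and about 0.2 N m is still needed, so no stop has been reached. Now I'll slide toward +y, watching the force.

```bash
python3 - <<'E'
from h import *
s0=show();p0=np.array([.5059,-.0706,.279]);F0=0
d=0;L=[]
while d<.056:
    F=L[-1][1] if L else 0
    step=.001 if F>-3.0 else .0004
    d+=step
    arm.movel(p0+yd*d,feed=.01)
    arm.wait(.1)
    v=[]
    for _ in range(3):
        v.append(arm.read_state()['force']);arm.wait(.02)
    v=np.mean(v,0);L.append((d,v@yd));
    print("%.1f:%.2f(%.1f)"%(d*1e3,v@yd,v[0]),end=" ")
    if v@yd<-8 or arm.read_state()['clock']>32: break
print();show()
E
```

```text
7.26 q6 0.528 gap 0.0082 [ 0.5059 -0.0707  0.279 ] Fy -0.18 [ 2.02  0.17 -3.53] [ 0.139 -0.323  0.011]
1.0:-0.24(1.2) 2.0:0.44(0.2) 3.0:0.15(-0.6) 4.0:0.19(-0.2) 5.0:-0.16(-0.7) 6.0:0.05(-0.7) 7.0:-0.05(-1.1) 8.0:-0.10(-1.0) 9.0:0.02(-1.2) 10.0:-0.02(-2.1) 11.0:-0.24(-2.2) 12.0:-0.11(-1.7) 13.0:0.18(-2.0) 14.0:0.33(-2.5) 15.0:0.29(-2.4) 16.0:-0.03(-2.8) 17.0:-1.08(-2.0) 18.0:-0.92(-3.0) 19.0:-1.12(-3.4) 20.0:-0.30(-3.7) 21.0:-0.95(-3.3) 22.0:-0.73(-3.7) 23.0:-0.71(-3.7) 24.0:-2.73(-3.8) 25.0:-4.31(-3.4) 25.4:-5.53(-2.8) 25.8:-6.70(-2.4) 26.2:-6.77(-1.8) 26.6:-8.35(-2.6) 
 18.87 q6 0.575 gap 0.0083 [ 0.5014 -0.0448  0.279 ] Fy -7.83 [-2.08 -8.32 -3.42] [-1.584e+00  4.390e-01 -1.000e-03]
```

```bash
python3 - <<'E'
from h import *
p0=np.array([.5059,-.0706,.279])
for d in(.0270,.0274,.0277,.0280):
    arm.movel(p0+yd*d,feed=.01);arm.wait(.15)
    v=[]
    for _ in range(10): v.append(arm.read_state()['force']@yd);arm.wait(.03)
    print(d,np.mean(v),np.std(v))
    if np.mean(v)<-10.6: break
show()
E
```

```text
0.027 -8.944830862827773 0.5241085442275916
0.0274 -9.618125475719001 0.49904486687033983
0.0277 -10.520406107585663 0.5034685616607338
0.028 -11.114124681166258 0.5389138154385651
 21.8 q6 0.578 gap 0.0077 [ 0.5011 -0.0436  0.279 ] Fy -10.94 [ -2.05 -11.46  -5.  ] [-2.042  0.384 -0.023]
```

```bash
python3 - <<'E'
from h import *
arm.command_gripper(0,90);s=show("grip");q=s['qpos'].copy()
def go(d):
    p=q.copy();p[5]+=d;arm.goto_joints(p);arm.wait(.1)
    T=[]
    for _ in range(4):T.append(np.r_[arm.read_state()['ft_torque'][2],arm.read_state()['force']@yd]);arm.wait(.02)
    T=np.mean(T,0);print("d %.2f Tz %.3f Fy %.2f q6 %.3f t %.2f"%(d,*T,arm.read_state()['qpos'][5],arm.read_state()['clock']));return T
for d in(.4,.8,1.1,1.3,1.4):go(d)
d=1.4
while d<1.8:
    d+=.04
    if abs(go(d)[0])>.7:break
show()
f=arm.grab_frame("wrist");cv2.imwrite("pics/w4.png",cv2.resize(f[140:400,160:480,::-1],None,fx=2.3,fy=2.3,interpolation=cv2.INTER_CUBIC))
E
```

```text
grip 22.02 q6 0.578 gap 0.0079 [ 0.5012 -0.0436  0.2791] Fy -10.64 [ -3.22 -11.36  -3.69] [-1.998  0.485  0.009]
d 0.40 Tz -0.148 Fy -9.62 q6 0.978 t 22.65
d 0.80 Tz -0.134 Fy -12.12 q6 1.378 t 23.28
d 1.10 Tz -0.093 Fy -14.41 q6 1.678 t 23.84
d 1.30 Tz -0.059 Fy -16.90 q6 1.878 t 24.32
d 1.40 Tz -0.058 Fy -17.88 q6 1.978 t 24.73
d 1.44 Tz 0.022 Fy -17.65 q6 2.018 t 25.15
d 1.48 Tz 0.076 Fy -17.56 q6 2.058 t 25.57
d 1.52 Tz 0.723 Fy -18.43 q6 2.097 t 25.98
 25.98 q6 2.097 gap 0.0076 [ 0.5013 -0.0446  0.2793] Fy -18.57 [ -1.31 -19.08  -3.63] [-3.325  0.36   0.742]
```

View pics/w4.png

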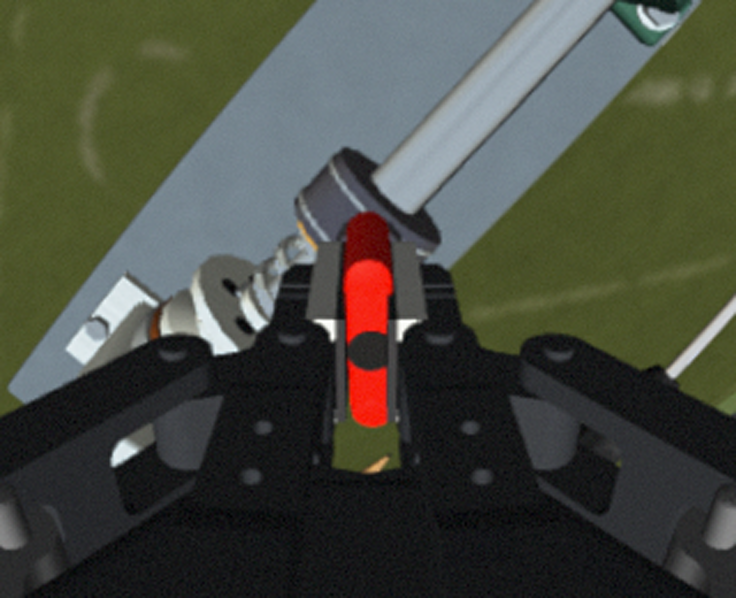

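The screw is at its stop (Tz jumps to 0.7 N m at q6 = 2.097), but the push rose to 18 N during the turn. The grip is slightly off the screw axis, so turning also shifted it along the shaft. I'll ease off, undo again, and re-tighten while servoing the axial force.

```bash
cat > redo.py <<'E'
from h import *
p0=np.array([.5059,-.0706,.279])
def meas():
    arm.wait(.06);v=[]
    for _ in range(4):
        s=arm.read_state();v.append(np.r_[s['force']@yd,s['ft_torque'][2]]);arm.wait(.02)
    return np.mean(v,0),s
s=show();yv=R.from_rotvec(s['tcp_rot']).apply([0,1,0]);A0=np.arctan2(yv[1],yv[0])
d=.0274
def go(th):
    arm.move_to(p0+yd*d,rotdown(A0+th));m,s=meas()
    print("th %.2f d %.2f Fy %.2f Tz %.3f t %.2f"%(th,d*1e3,*m,s['clock']));return m
d-=.0006
for th in(0.02,.4,.7,.95,1.3):
    m=go(th)
    if m[0]<-13: d-=.0004
T=-11.3
for _ in range(4):
    if abs(m[0]-T)<.4:break
    d+=np.clip((m[0]-T)/3000,-.001,.001);m=go(1.3)
for th in(1.15,1.0,.9,.8,.7,.6,.5,.4,.3,.2,.1,.04,0.0,-.02,-.04):
    m=go(th)
    if m[1]>.65:break
    d+=np.clip((m[0]-T)/(4000 if th>.85 else 9000),-.0006,.0006)
show()
E
python3 redo.py
```

```text
26.03 q6 2.097 gap 0.0073 [ 0.5012 -0.0446  0.2793] Fy -17.48 [ -3.02 -18.27  -2.8 ] [-3.318  0.364  0.72 ]
th 0.02 d 26.80 Fy -15.79 Tz 0.486 t 26.39
th 0.40 d 26.40 Fy -10.78 Tz 0.203 t 26.97
th 0.70 d 26.40 Fy -7.98 Tz 0.160 t 27.48
th 0.95 d 26.40 Fy -8.39 Tz 0.140 t 27.96
th 1.30 d 26.40 Fy -7.77 Tz 0.176 t 28.51
th 1.30 d 27.40 Fy -9.61 Tz 0.173 t 28.88
th 1.30 d 27.96 Fy -10.83 Tz 0.127 t 29.26
th 1.30 d 28.12 Fy -11.83 Tz 0.139 t 29.63
th 1.30 d 27.94 Fy -10.86 Tz 0.136 t 30.01
th 1.15 d 27.94 Fy -11.55 Tz -0.153 t 30.40
th 1.00 d 27.88 Fy -12.25 Tz -0.119 t 30.79
th 0.90 d 27.64 Fy -12.02 Tz -0.137 t 31.17
th 0.80 d 27.46 Fy -11.21 Tz -0.113 t 31.54
th 0.70 d 27.47 Fy -12.26 Tz -0.127 t 31.92
th 0.60 d 27.37 Fy -12.98 Tz -0.111 t 32.29
th 0.50 d 27.18 Fy -12.31 Tz -0.075 t 32.67
th 0.40 d 27.07 Fy -12.46 Tz -0.113 t 33.04
th 0.30 d 26.94 Fy -12.68 Tz -0.083 t 33.42
th 0.20 d 26.79 Fy -12.34 Tz -0.097 t 33.79
th 0.10 d 26.67 Fy -12.09 Tz -0.059 t 34.17
th 0.04 d 26.58 Fy -11.95 Tz 0.060 t 34.54
th 0.00 d 26.51 Fy -11.92 Tz 0.742 t 34.92
 34.93 q6 2.095 gap 0.0079 [ 0.5014 -0.0451  0.2793] Fy -12.17 [ -3.34 -12.94  -1.28] [-2.263  0.671  0.76 ]
```

```bash
cat > rel.py <<'E'
from h import *
from h import yd
p0=np.array([.5059,-.0706,.279])
s=arm.read_state();yv=R.from_rotvec(s['tcp_rot']).apply([0,1,0]);A=np.arctan2(yv[1],yv[0])
d=.02651
arm.move_to(p0+yd*d,rotdown(A+.025));s=show("untwist")
for _ in range(6):
    F=np.mean([arm.read_state()['force']@yd for _ in range(3)])
    if F>-2:break
    d-=min(.0005,-F/11000);arm.movel(p0+yd*d,feed=.01);arm.wait(.1);s=show("d %.2f"%(d*1e3))
arm.command_gripper(.085,20);s=show("open")
p=p0+yd*d;arm.movel([p[0],p[1],.40],feed=.15);arm.wait(.2);s=show("up")
ci=arm.camera_info("wrist");f=arm.grab_frame("wrist");np.save("w5.npy",ci,allow_pickle=True)
cv2.imwrite("pics/w5.png",cv2.resize(f[140:280,230:410,::-1],None,fx=4,fy=4,interpolation=cv2.INTER_CUBIC))
E
python3 rel.py
```

```text
untwist 35.18 q6 2.069 gap 0.0074 [ 0.5014 -0.0451  0.2793] Fy -11.74 [ -3.87 -12.6   -0.57] [-2.229  0.634  0.369]
d 26.01 35.53 q6 2.069 gap 0.0077 [ 0.5015 -0.0454  0.2793] Fy -8.58 [-4.02 -9.41 -0.3 ] [-1.663  0.818  0.319]
d 25.51 35.88 q6 2.068 gap 0.0077 [ 0.5015 -0.0457  0.2792] Fy -5.61 [-5.   -6.57 -0.02] [-1.082  0.903  0.301]
d 25.01 36.23 q6 2.067 gap 0.0076 [ 0.5016 -0.0459  0.2792] Fy -2.34 [-5.38 -3.32  0.55] [-0.582  1.017  0.364]
d 24.80 36.58 q6 2.066 gap 0.0072 [ 0.5016 -0.0461  0.2792] Fy -0.80 [-5.83 -1.83 -0.1 ] [-0.328  1.108  0.356]
open 37.32 q6 2.067 gap 0.0851 [ 0.5016 -0.0462  0.279 ] Fy 0.83 [ 0.27  0.89 -1.06] [-0.013  0.029  0.025]
up 38.48 q6 2.067 gap 0.0848 [ 0.5016 -0.0462  0.3992] Fy -0.30 [-0.36 -0.36  0.61] [-0.022  0.062 -0.036]
```

View pics/w5.png

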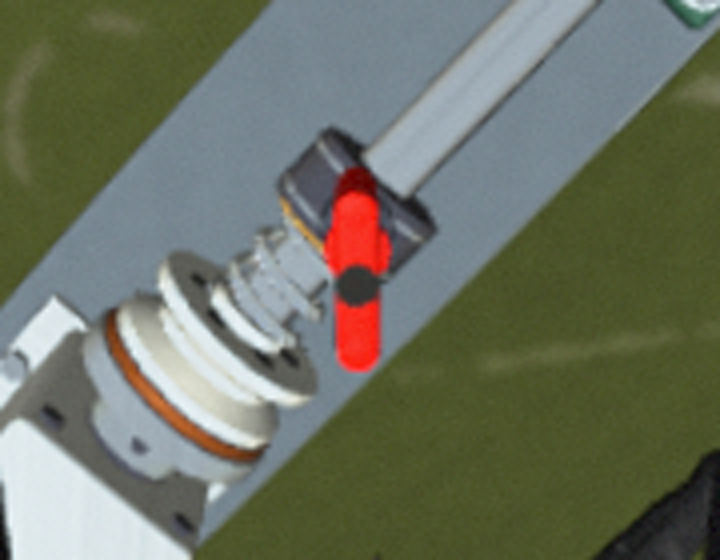

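The picture shows the collar flat against the washer, the pulley home on the disc, and the wing tight and free of the gripper (hub at full-frame (319,211)). I'm handing in.

```bash
python3 -c "
from rig import arm
arm.finish_job();print(arm.read_state()['clock'])"
```

```text
the job is handed in; nothing more can be done
the job is handed in; nothing more can be done
```

The job is done and handed in at about 38.5 s of the 59 s allowed. I undid the wing screw by 1.45 rad, slid the collar about 28 mm until the washer stack was home and the spring loaded, tightened the screw to its stop and let go.

- **First tightening went wrong:** the push on the wing rose from about 11 N to between 18 and 19 N. My grip was slightly off the screw's axis, so turning the screw also shifted the collar. The logged readings stayed below 20 N, though I only sampled between steps. I eased off, undid the screw again and re-tightened it while adjusting the push.
- **Final push:** about 12 N with the screw at its stop, where the resisting torque jumped to 0.74 N m. Allowing about 1 N of drag and 1 N given back on clamping, the spring should now carry about 10 to 11 N. I did not measure that separately after letting go.
- **Last checks:** the wrist force had dropped to about zero before I opened the gripper, so the clamp was holding the spring by itself. The close picture afterwards shows the collar tight on the washer, the wing still at its tightened angle and the gripper clear. I never moved near the other things on the table, but I took no last picture of the whole table.

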